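Seat a trimming chuck on the wheel head of a pottery finishing station

TASK

Slide the carriage (it has a blue grip) along its track until its black pointer lines up with the red marker. Then pick up the plaster chuck from the ware board, lower it upright onto the wheel head, slide it about until it drops over the pin hidden beneath it, and press it down firmly (about 15 N) until it sits flat on the head. Finish while still gripping the chuck and pressing it down, with the carriage still at the marker, and leave the cups and all other things where they are.

Things in the scene. Friction and masses are not known exactly. Their poses are not given: they have to be found in the camera images.
- carriage: aluminium plate with the blue grip and the wheel head, sliding 170 mm along the track; origin on the wheel head's axis, 18 mm above the table, axes as the track's. It stays where it is left; about 14 N of friction resists sliding. Wheel head: dark disc 120 mm across, 22 mm thick, does not turn; brass locating pin in its centre, 14 mm across, 12.5 mm tall, its last 6.5 mm tapering to 6 mm
- track: grey flat track of 240 x 360 mm with two steel rails, fixed to the table, its placing and yaw vary; origin at the centre of its underside; the carriage slides along its y axis
- grip_top (a point): centre of the top of the blue grip, an upright block 20 mm (x) by 24 mm (y, along the track), 55 mm tall, its top 85 mm above the table; fixed to the carriage on the robot's side of the wheel head, 98 mm from its axis. Free on both sides along the track, 28 mm between it and the wheel head; axes as the track's
- pointer (a point): tip of the black pointer (5 mm wide) on the far side of the carriage, 24 mm above the table; axes as the track's. It lines up with the marker when their positions along the track's y are equal
- marker: red marker fixed on the far edge of the track: a red fin 22 x 5 mm, 16 mm tall, on a small foot; origin at the centre of its underside, 10 mm above the table; same axes as the track. It shows where along the track the pointer must be; it varies, always 30 mm or more to the track's +y side of the pointer's start
- seat (a point): centre of the wheel head's top face (the foot of the pin), 52 mm above the table; the chuck's underside centre must come here
- chuck: loose white plaster chuck, 0.25 to 0.45 kg: disc 110 mm across, 30 mm thick, with a round boss on top 50 mm across, 45 mm tall (75 mm high in all) to grip it by; origin at the centre of its underside, z up. Centred blind hole in its underside, 18 mm across, 16 mm deep. Stands in any of four places on the ware board, the cups in the others, centres about 130 mm apart
- ware_board: wooden board 300 x 290 mm, 20 mm thick, fixed on the table; origin at the centre of its underside; place and yaw vary
- cup_a: loose white cup, mouth 80 mm across, 58 mm high, origin at the centre of its underside; a bystander standing upright on the ware board
- cup_b: loose white cup, mouth 80 mm across, 58 mm high, origin at the centre of its underside; a bystander standing upright on the ware board
- cup_c: loose white cup, mouth 80 mm across, 58 mm high, origin at the centre of its underside; a bystander standing upright on the ware board
- jar: loose white jar with yellow lid, 64 mm across, 85 mm high, origin at the centre of its underside; bystander beyond the board
- bowl: loose white bowl, 110 mm across, 50 mm high, origin at the centre of its underside; bystander to the right of the track
- scraper: loose spatula-like scraper with a wooden handle, about 250 mm long, lying on the table, origin at the underside of its middle; bystander on the robot's right
- plaster_mould: loose round plaster mould, 100 mm across, 75 mm high, origin at the centre of its underside; bystander to the right of the track

How it is judged:
By the outcome, as a careful person would: the job done as asked, in the order asked, and still so for the second after the job is handed in, while the arm keeps its last pose, push and grip.
It also fails if it takes over 56 s, if anything falls off the work surface, if the arm or the gripper's body presses on something with over 40 N, if the wrist force passes 120 N, or if a joint passes its speed limit or range.

ROBOT

A 6-joint arm with a two-finger parallel gripper is mounted at the origin on the work surface. World frame = base frame: x ahead of the robot, y to its left, z up, the work surface at z = 0. Lengths are in m, angles in rad, forces in N, time in s.
With the tool pointing down it reaches from about 0.275 to 0.825 m from the base axis. Payload 4.9 kg.
Tool frame: the origin (TCP) lies on the centre line of the jaws, within the pads' length; the fingertips stand 11 mm ahead of it and the grasp point (between the pads) lies 8 mm behind it; z points along the fingers, y is the line along which they close (so a half turn about z gives the same grasp; the last joint's range is limited). The gripper opens to 85 mm and grips with 20 to 120 N. Pads are 22 mm wide; open, the fingers measure 114 mm over their backs; the gripper's body (76 mm by 85 mm) begins 54 mm behind the grasp point. The pads swing forward as they close: fully open they stand 13 mm farther back than shut.
Start: joints at [1.215, 0.326, -0.193, 1.052, 0, 1.437], TCP at [0.121, 0.537, 0.242] pointing down, gripper open.
Joint ranges: [-2.65, 2.65], [-0.97, 1.79], [-1.3, 1.35], [-1.93, 2.1], [-1.47, 1.37], [-3.14, 3.14]. Speed limits (rad/s): [2.57, 2.57, 3.14, 3.14, 3.14, 3.14].

INTERFACE

Orientations are given as a unit quaternion [x, y, z, w].
In Python, from bench import ctrl gives the robot as it stands.
- The arm moves only by the shell command python3 -m pendant 'ROWS' [FORCE]. ROWS is JSON, a list of rows, each an object of numbers: "hand": the closure, from 0 (fully open) to 1 (shut); "tx", "ty", "tz": the shift along the tool's x, y, z in mm; "roll": the turn about the tool's z in degrees. A call has 1 to 20 rows; each row is the pose to reach, as a shift and turn from the pose commanded when the call began, along the tool's axes at that moment; what a row does not reach only later rows make up. A row lasts 1/10 s, in which the tool goes at most 50 mm and 8.59 degrees, less where a joint would pass 70% of its speed; a pose out of reach is approached as far as the arm can. A call with a gripper value outside its range is refused whole. The fingers move at their own pace and stop on an object; FORCE is the grip in N (left out, the last holds). Time passes only in rows, so rows that repeat a pose let the fingers close. It gives the time, the measured TCP pose, the force and the opening at its end, in the units of the state.
- ctrl.state(): the state, without advancing time (a new reading comes with each control period).
- ctrl.capture(name): name is "scene" or "top"; returns the picture (400x640x3 uint8, red, green, blue); there is no depth.
- ctrl.camera_params(name): a dict with "fovy" (degrees; the focal length in pixels is half the picture's height over the tangent of half this angle, whatever the lens; pixels are square), "cx", "cy" (the principal point, pixels), "rvec" (rotation vector, rad) and "tvec" (3), from world to camera coordinates, as OpenCV has them. Camera axes: x right, y down, z forward; pixel columns grow to the right and rows downward; lengths in m; the calibration is good to about 2 mm. A picture is of the moment at which its call begins. camera_params takes no time and is no camera call.
- ctrl.hand_in(): hands the job in, once; it reports no verdict.
The state is a dict: "clock": time; "qpos": joint angles; "joint_vel": joint speeds; "tau": joint torques, N m; "tcp_pos": TCP position; "ee_rot": TCP orientation; "wrist_force": force on the tool from outside, world axes, zero at the start; "wrist_torque": the same for the moment, N m; "finger_gap": finger opening in m.
Only numpy, scipy, OpenCV 4.12 (cv2) and the standard library are available. Lean on these libraries where they do the work, as an engineer would, in place of code of your own. Each camera call takes 0.05 s, during which the arm holds its last target. There are 200 camera calls.

## Working session

There is one attempt and no reset: what is moved stays moved. The work goes in short steps, Python scripts to look and compute and a shell command to move; the robot and the scene stay as the last step left them, time stands still between calls to the robot, and variables do not carry over. Pictures are saved under pics/ and viewed, on a budget of 10 in all, crops included, one or two more only if the job needs it, and the job is handed in when it is done.

```bash
mkdir -p pics; python3 - <<'E'
from bench import ctrl
import cv2
for n in("scene","top"):
    cv2.imwrite(f"pics/{n}0.png",ctrl.capture(n)[:,:,::-1]); print(n,ctrl.camera_params(n))
print(ctrl.state())
E
```

```text
scene {'fovy': 47.80496305320935, 'cx': 313.888730898802, 'cy': 200.5790001720436, 'rvec': array([ 1.73717416,  1.7997757 , -0.76880584]), 'tvec': array([ 0.09736539, -0.3181861 ,  1.53752042])}
top {'fovy': 42.11447006519563, 'cx': 311.8155550482507, 'cy': 196.588329240821, 'rvec': array([ 2.2236921 , -2.16258537,  0.05020886]), 'tvec': array([-0.0690209 ,  0.52735756,  1.56706489])}
{'clock': 0.1, 'qpos': array([ 1.21479174e+00,  3.26857016e-01, -1.93468942e-01,  1.05196924e+00,
        8.61345701e-06,  1.43660925e+00]), 'joint_vel': array([-0.00062915, -0.00261704,  0.00344152,  0.0004707 , -0.00058254,
        0.00046436]), 'tau': array([ 4.85775327e-04, -4.44238722e+01,  2.63037372e+01,  7.85884884e-03,
       -7.36755237e-05,  3.43409354e-06]), 'tcp_pos': array([0.12081149, 0.53607323, 0.24159272]), 'ee_rot': array([ 1.10681491e-01,  9.93855646e-01, -7.25990942e-04, -1.86027521e-04]), 'wrist_force': array([-0.15392763,  0.08390601,  0.40727912]), 'wrist_torque': array([-0.01585492, -0.03514575, -0.01945173]), 'finger_gap': 0.08532139598698903}
```

View pics/scene0.png

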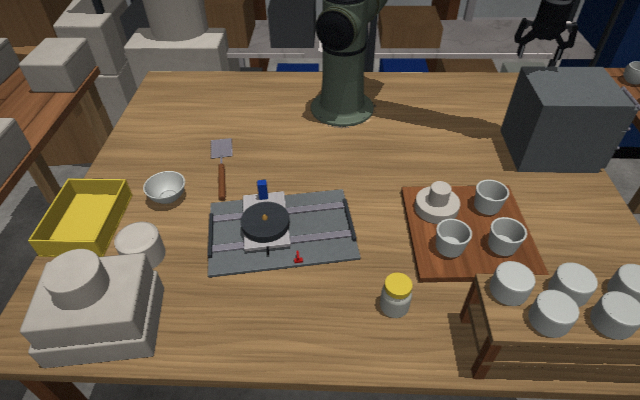

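View pics/top0.png

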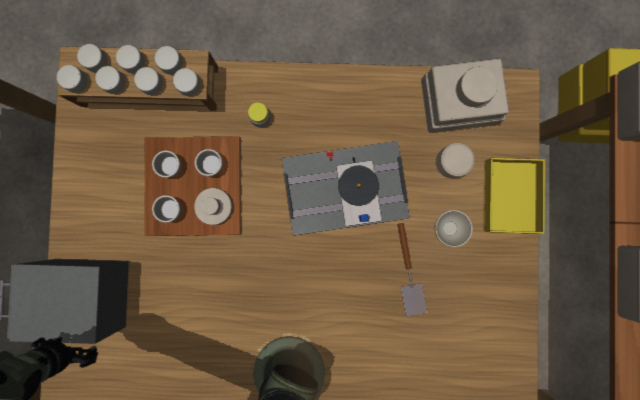

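The top view shows the chuck at about (213,207), carriage disc (358,186), blue grip (364,218), pointer tip (354,159) and marker (330,156). A grey box stands near the tool's start. The scene view shows the same layout. Next I'll measure with masks.

```bash
cat > h.py <<'E'
from bench import ctrl
import numpy as np, cv2
from scipy.spatial.transform import Rotation as Ro
np.set_printoptions(precision=4,suppress=True)
def cam(n):
    p=ctrl.camera_params(n); f=200/np.tan(np.radians(p["fovy"])/2)
    return cv2.Rodrigues(p["rvec"])[0],p["tvec"],f,p["cx"],p["cy"]
def ray(n,uv):
    R,t,f,cx,cy=cam(n); d=R.T@np.array([(uv[0]-cx)/f,(uv[1]-cy)/f,1]); return -R.T@t,d
def onz(n,uv,z):
    c,d=ray(n,uv); return c+d*(z-c[2])/d[2]
def px(n,X):
    R,t,f,cx,cy=cam(n); q=R@np.array(X)+t; return q[:2]/q[2]*f+[cx,cy]
def blobs(m,lo=3,box=None):
    m=m.astype(np.uint8)
    if box: k=np.zeros_like(m);k[box[1]:box[3],box[0]:box[2]]=1;m=m*k
    n,l,s,c=cv2.connectedComponentsWithStats(m)
    return [(s[i,4],s[i,:4].tolist(),c[i].round(2)) for i in range(1,n) if s[i,4]>=lo]
def masks(im):
    r,g,b=[im[:,:,i].astype(int) for i in range(3)]
    return dict(blue=(b>r+50)&(b>g+40),red=(r>120)&(g<60)&(b<60),dark=(r<75)&(g<75)&(b<75)&(abs(r-b)<20),white=(r>120)&(abs(r-b)<40))
E
python3 - <<'E'
from h import *
B={"top":(280,135,415,240),"scene":(205,170,360,280)}
for n in B:
    im=cv2.imread(f"pics/{n}0.png")[:,:,::-1]; M=masks(im)
    for k in("blue","red","dark"):
        for b in blobs(M[k],5,B[n]): print(n,k,b)
im=cv2.imread("pics/top0.png")
for b in blobs(masks(im[:,:,::-1])["white"],20,(190,180,240,232)):print("chuck",b)
a=cv2.resize(im[130:245,140:420],None,fx=2.8,fy=2.8,interpolation=cv2.INTER_CUBIC)
s=cv2.imread("pics/scene0.png")[165:285,200:480]
cv2.imwrite("pics/c1.png",np.vstack([a[:,:784],cv2.resize(s,(784,270),interpolation=cv2.INTER_CUBIC)]))
for n,uv,z in[("top",(95,355),.1),("top",(127,300),.2),("top",(213,207),.05)]:print(onz(n,uv,z))
E
```

```text
top blue (np.int32(48), [360, 214, 9, 7], array([363.96, 217.44]))
top red (np.int32(22), [327, 152, 6, 7], array([329.59, 154.05]))
top dark (np.int32(11), [352, 157, 3, 6], array([353.36, 159.45]))
top dark (np.int32(170), [397, 156, 11, 47], array([401.8 , 178.99]))
top dark (np.int32(1228), [338, 166, 41, 40], array([358.03, 185.29]))
top dark (np.int32(135), [284, 174, 10, 45], array([288.66, 196.36]))
scene blue (np.int32(153), [257, 180, 11, 19], array([262.12, 188.78]))
scene red (np.int32(36), [294, 251, 9, 11], array([297.78, 257.67]))
scene dark (np.int32(178), [343, 199, 13, 43], array([348.85, 220.25]))
scene dark (np.int32(1566), [239, 202, 51, 41], array([264.54, 222.22]))
scene dark (np.int32(181), [208, 213, 6, 45], array([210.31, 235.78]))
scene dark (np.int32(5), [300, 241, 4, 2], array([301.6, 241.8]))
scene dark (np.int32(127), [244, 246, 46, 11], array([267.05, 249.89]))
scene dark (np.int32(264), [208, 258, 152, 19], array([282.23, 267.4 ]))
chuck (np.int32(965), [195, 188, 36, 37], array([211.76, 205.82]))
[0.058  0.5473 0.1   ]
[0.2307 0.4282 0.2   ]
[0.4881 0.2381 0.05  ]
```

View pics/c1.png

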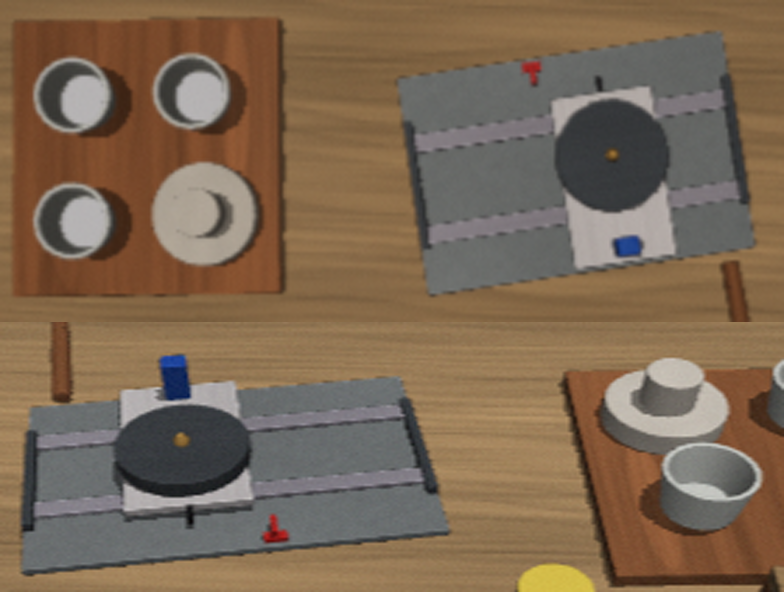

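```bash
python3 - <<'E'
from h import *
T=lambda uv,z:onz("top",uv,z)
a=T((401.8,178.99),.02);b=T((288.66,196.36),.02);d=b-a;print("track yaw from stops",np.degrees(np.arctan2(-d[0],d[1])),np.linalg.norm(d))
h=T((358.03,185.29),.05);print("head top",h,"scene",onz("scene",(264.54,222.22),.045))
g=T((363.96,217.44),.082);print("grip top",g,np.linalg.norm((g-h)[:2]),"yaw",np.degrees(np.arctan2(-(h-g)[1],(h-g)[0])))
im=cv2.imread("pics/top0.png")[:,:,::-1].astype(int)
r,gg,bl=[im[:,:,i] for i in range(3)]
print(blobs((r>bl+50),2,(350,175,366,195)))
p=T((353.3,157.3),.024);m=T((329.59,154.05),.02);print("ptr",p,"marker",m)
yaw=np.arctan2(-d[0],d[1]);ey=np.array([-np.sin(yaw),np.cos(yaw)])
print("along: head,grip,ptr,marker",[float(q[:2]@ey) for q in(h,g,p,m)])
print("scene marker",onz("scene",(297.8,257.7),.018), "ptr",onz("scene",(267.5,254.5),.024), "grip", onz("scene",(262,181.5),.085))
w=masks(im)["white"].astype(np.uint8);k=np.zeros_like(w);k[180:232,190:240]=1
c=max(cv2.findContours(w*k,0,1)[0],key=cv2.contourArea);e=cv2.minEnclosingCircle(c);print(e,"chuck",T(e[0],.048))
print("boss pred scene px",px("scene",T(e[0],.048)+[0,0,.047]),px("top",T(e[0],.048)+[0,0,.047]))
print("tcp px",px("scene",(.121,.537,.242)),px("top",(.121,.537,.242)))
for y in[(128,263),(120,343)]:print("box base",T(y,0))
for y in[(99,262),(98,340)]:print("box top?",[T(y,z) for z in(.1,.15,.2,.25,.3)])
for y in[(527,115),(637,108)]:print("box scene top",[onz("scene",y,z) for z in(.1,.15,.2,.25,.3)])
E
```

```text
track yaw from stops 10.331207890413243 0.3470245145195977
head top [ 0.5647 -0.1909  0.05  ] scene [ 0.5768 -0.1926  0.045 ]
grip top [ 0.4692 -0.2077  0.082 ] 0.09689332387209562 yaw -9.94920346986265
[(np.int32(10), [357, 183, 4, 4], array([358.3, 184.7]))]
ptr [ 0.6513 -0.1768  0.024 ] marker [ 0.6597 -0.1048  0.02  ]
along: head,grip,ptr,marker [-0.2891039702370719, -0.28845796447305216, -0.29069301830274524, -0.2213721620299442]
scene marker [ 0.6628 -0.1062  0.018 ] ptr [ 0.66   -0.1775  0.024 ] grip [ 0.4731 -0.2079  0.085 ]
((212.27777099609375, 205.87037658691406), 18.33297348022461) chuck [0.4915 0.2407 0.048 ]
boss pred scene px [441.6107 186.2614] [209.0911 205.3345]
tcp px [537.7639  58.6308] [ 76.924  344.2711]
box base [0.3113 0.501  0.    ]
box base [0.0697 0.5142 0.    ]
box top? [array([0.3204, 0.5487, 0.1   ]), array([0.3247, 0.5282, 0.15  ]), array([0.3291, 0.5077, 0.2   ]), array([0.3334, 0.4872, 0.25  ]), array([0.3377, 0.4667, 0.3   ])]
box top? [array([0.1002, 0.5408, 0.1   ]), array([0.1119, 0.5206, 0.15  ]), array([0.1236, 0.5003, 0.2   ]), array([0.1353, 0.4801, 0.25  ]), array([0.147 , 0.4598, 0.3   ])]
box scene top [array([0.1866, 0.5325, 0.1   ]), array([0.2611, 0.4959, 0.15  ]), array([0.3355, 0.4593, 0.2   ]), array([0.41  , 0.4226, 0.25  ]), array([0.4845, 0.386 , 0.3   ])]
box scene top [array([0.1456, 0.8611, 0.1   ]), array([0.2228, 0.8028, 0.15  ]), array([0.3   , 0.7445, 0.2   ]), array([0.3771, 0.6863, 0.25  ]), array([0.4543, 0.628 , 0.3   ])]
```

Numbers agree: track yaw is about 10.2°, the grip is at (0.469,-0.208), and the head–grip distance measures 97 mm (98 expected). The marker is about 69.5 mm ahead of the pointer. The chuck is at (0.491,0.241), and the box is about 0.2 m high. I'll raise the tool and go above the grip.

```bash
python3 -m pendant '[{"tz":-50},{"tz":-60},{"tx":-503,"ty":-650,"tz":-40,"roll":-23},{"tx":-503,"ty":-650,"tz":-40,"roll":-23},{"tx":-503,"ty":-650,"tz":-40,"roll":-23},{"tx":-503,"ty":-650,"tz":-40,"roll":-23},{"tx":-503,"ty":-650,"tz":-40,"roll":-23},{"tx":-503,"ty":-650,"tz":-40,"roll":-23},{"tx":-503,"ty":-650,"tz":-40,"roll":-23},{"tx":-503,"ty":-650,"tz":-40,"roll":-23},{"tx":-503,"ty":-650,"tz":-40,"roll":-23},{"tx":-503,"ty":-650,"tz":-40,"roll":-23},{"tx":-503,"ty":-650,"tz":-40,"roll":-23},{"tx":-503,"ty":-650,"tz":-40,"roll":-23},{"tx":-503,"ty":-650,"tz":-40,"roll":-23},{"tx":-503,"ty":-650,"tz":-40,"roll":-23},{"tx":-503,"ty":-650,"tz":-40,"roll":-23},{"tx":-503,"ty":-650,"tz":50,"roll":-23},{"tx":-503,"ty":-650,"tz":92,"roll":-23},{"tx":-503,"ty":-650,"tz":92,"roll":-23}]'
cat > st.py <<'E'
from h import *
s=ctrl.state();M=Ro.from_quat(s["ee_rot"]).as_matrix()
print(s["clock"],s["tcp_pos"],"psi",np.degrees(np.arctan2(M[1,1],M[0,1])),"z",M[:,2],"q",s["qpos"],"F",s["wrist_force"],"gap",s["finger_gap"])
E
python3 st.py
```

```text
0.1 [0.1208 0.5361 0.2416] psi 77.29080128828183 z [-0.0005 -0.0014 -1.    ] q [ 1.2148  0.3269 -0.1935  1.052   0.      1.4366] F [-0.1539  0.0839  0.4073] gap 0.08532139598698903validation failed for argument at $[0]...
```

```bash
python3 -m pendant '[{"hand":0,"tx":0,"ty":0,"tz":-50,"roll":0},{"hand":0,"tx":0,"ty":0,"tz":-60,"roll":0},{"hand":0,"tx":-503,"ty":-650,"tz":-40,"roll":-23},{"hand":0,"tx":-503,"ty":-650,"tz":-40,"roll":-23},{"hand":0,"tx":-503,"ty":-650,"tz":-40,"roll":-23},{"hand":0,"tx":-503,"ty":-650,"tz":-40,"roll":-23},{"hand":0,"tx":-503,"ty":-650,"tz":-40,"roll":-23},{"hand":0,"tx":-503,"ty":-650,"tz":-40,"roll":-23},{"hand":0,"tx":-503,"ty":-650,"tz":-40,"roll":-23},{"hand":0,"tx":-503,"ty":-650,"tz":-40,"roll":-23},{"hand":0,"tx":-503,"ty":-650,"tz":-40,"roll":-23},{"hand":0,"tx":-503,"ty":-650,"tz":-40,"roll":-23},{"hand":0,"tx":-503,"ty":-650,"tz":-40,"roll":-23},{"hand":0,"tx":-503,"ty":-650,"tz":-40,"roll":-23},{"hand":0,"tx":-503,"ty":-650,"tz":-40,"roll":-23},{"hand":0,"tx":-503,"ty":-650,"tz":-40,"roll":-23},{"hand":0,"tx":-503,"ty":-650,"tz":-40,"roll":-23},{"hand":0,"tx":-503,"ty":-650,"tz":50,"roll":-23},{"hand":0,"tx":-503,"ty":-650,"tz":92,"roll":-23},{"hand":0,"tx":-503,"ty":-650,"tz":92,"roll":-23}]'
python3 st.py
```

```text
clock: 2.1
tcp_pos: [0.4685, -0.2082, 0.1527]
ee_rot: [-0.089, 0.996, -0.0, 0.001]
wrist_force: [0.2, 0.1, 0.3]
finger_gap: 0.085
2.1 [ 0.4685 -0.2082  0.1527] psi 100.22746256990723 z [ 0.0014 -0.0008 -1.    ] q [-0.5623  0.3382 -0.4238  0.8072  0.0001 -0.7408] F [0.1644 0.0779 0.3482] gap 0.08500163928633396
```

```bash
python3 -m pendant '[{"hand":0,"tx":0,"ty":0,"tz":50,"roll":0},{"hand":0,"tx":0,"ty":0,"tz":90,"roll":0},{"hand":0,"tx":0,"ty":0,"tz":90,"roll":0},{"hand":1,"tx":0,"ty":0,"tz":90,"roll":0},{"hand":1,"tx":0,"ty":0,"tz":90,"roll":0},{"hand":1,"tx":0,"ty":0,"tz":90,"roll":0},{"hand":1,"tx":0,"ty":0,"tz":90,"roll":0},{"hand":1,"tx":0,"ty":0,"tz":90,"roll":0},{"hand":1,"tx":0,"ty":0,"tz":90,"roll":0}]' 60
python3 st.py
```

```text
clock: 3.0
tcp_pos: [0.4693, -0.2081, 0.0663]
ee_rot: [-0.089, 0.996, -0.002, 0.001]
wrist_force: [-1.3, -2.3, 7.9]
finger_gap: 0.0232
3.0 [ 0.4693 -0.2081  0.0663] psi 100.24836424586678 z [ 0.0031 -0.0033 -1.    ] q [-0.5605  0.4499 -0.5194  0.597  -0.0011 -0.7394] F [-1.2567 -2.2953  7.8565] gap 0.023222668195975328
```

```bash
python3 -m pendant '[{"hand":1,"tx":0,"ty":8,"tz":0,"roll":0},{"hand":1,"tx":0,"ty":18,"tz":0,"roll":0},{"hand":1,"tx":0,"ty":30,"tz":0,"roll":0},{"hand":1,"tx":0,"ty":42,"tz":0,"roll":0},{"hand":1,"tx":0,"ty":54,"tz":0,"roll":0},{"hand":1,"tx":0,"ty":64,"tz":0,"roll":0},{"hand":1,"tx":0,"ty":70,"tz":0,"roll":0},{"hand":1,"tx":0,"ty":70,"tz":0,"roll":0},{"hand":1,"tx":0,"ty":70,"tz":0,"roll":0}]'
python3 st.py
cat > look.py <<'E'
from h import *
import sys
tag=sys.argv[1]; out=[]
for n in("top","scene"):
    im=ctrl.capture(n);cv2.imwrite(f"pics/{n}{tag}.png",im[:,:,::-1])
    M=masks(im);B={"top":(280,135,415,240),"scene":(205,170,360,280)}[n]
    for k in("blue","red","dark"):
        for b in blobs(M[k],4,B): print(n,k,b)
    x0,y0,x1,y1={"top":(290,135,400,215),"scene":(240,190,350,270)}[n]
    out.append(cv2.resize(im[y0:y1,x0:x1,::-1],(412,300),interpolation=cv2.INTER_CUBIC))
cv2.imwrite(f"pics/crop{tag}.png",np.hstack(out)[:, :800])
E
python3 look.py 1
```

```text
clock: 3.9
tcp_pos: [0.4575, -0.1409, 0.0663]
ee_rot: [-0.089, 0.996, -0.004, 0.002]
wrist_force: [-1.0, -8.7, 5.3]
finger_gap: 0.0232
3.9 [ 0.4575 -0.1409  0.0663] psi 100.20334361383071 z [ 0.0038 -0.0069 -1.    ] q [-0.4503  0.3983 -0.6105  0.5556 -0.0046 -0.6284] F [-0.9945 -8.6728  5.2548] gap 0.02316243774400133
top red (np.int32(22), [327, 152, 6, 7], array([329.59, 154.45]))
top dark (np.int32(149), [397, 157, 11, 46], array([401.95, 179.26]))
top dark (np.int32(13), [330, 160, 3, 6], array([331.08, 162.69]))
top dark (np.int32(1762), [316, 170, 70, 70], array([342.31, 197.74]))
top dark (np.int32(121), [285, 174, 9, 45], array([288.83, 196.55]))
top dark (np.int32(18), [342, 214, 6, 6], array([344.67, 216.39]))
top dark (np.int32(528), [318, 220, 47, 20], array([340.83, 232.54]))
top dark (np.int32(6), [360, 224, 3, 3], array([360.67, 224.67]))
scene blue (np.int32(147), [285, 177, 9, 20], array([288.61, 186.55]))
scene red (np.int32(39), [294, 251, 9, 11], array([297.59, 257.28]))
scene dark (np.int32(176), [265, 170, 20, 21], array([276.82, 176.01]))
scene dark (np.int32(124), [292, 170, 15, 19], array([297.33, 175.49]))
scene dark (np.int32(240), [239, 197, 31, 13], array([257.69, 202.5 ]))
scene dark (np.int32(1542), [267, 199, 50, 41], array([291.81, 219.28]))
scene dark (np.int32(162), [343, 199, 13, 43], array([348.97, 220.45]))
scene dark (np.int32(174), [208, 214, 6, 44], array([210.34, 236.12]))
scene dark (np.int32(119), [273, 243, 45, 10], array([294.58, 246.62]))
scene dark (np.int32(21), [343, 258, 17, 3], array([351.86, 259.24]))
scene dark (np.int32(36), [315, 260, 27, 5], array([327.67, 262.25]))
scene dark (np.int32(27), [289, 264, 25, 4], array([301.44, 265.3 ]))
scene dark (np.int32(31), [267, 267, 21, 4], array([276.81, 268.23]))
scene dark (np.int32(88), [208, 270, 58, 7], array([234.85, 273.02]))
```

View pics/crop1.png

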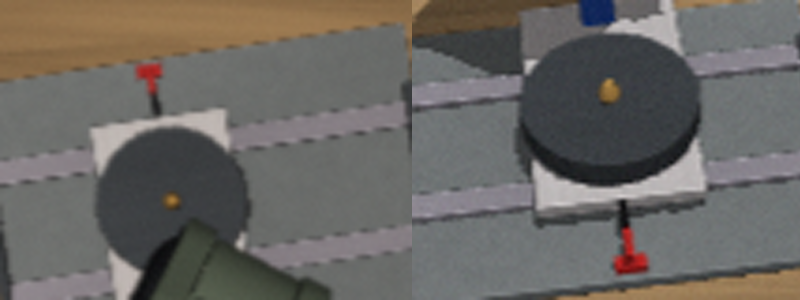

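```bash
cat > al.py <<'E'
from h import *
import sys
ey=np.array([-np.sin(np.radians(10.2)),np.cos(np.radians(10.2))])
def cen(w,b):
    x0,y0,x1,y1=b;w=np.clip(w[y0:y1,x0:x1],0,None);yy,xx=np.mgrid[y0:y1,x0:x1];return np.array([(w*xx).sum(),(w*yy).sum()])/w.sum()
def run(tag,bx):
  for n in("top","scene"):
    im=cv2.imread(f"pics/{n}{tag}.png")[:,:,::-1].astype(float);g=im.mean(2)
    r=cen(im[:,:,0]-im[:,:,1]-40,bx[n][0]);p=cen(85-g,bx[n][1])
    R=onz(n,r,.018);P=onz(n,p,.024);print(n,r,p,R,P,"marker-pointer along mm",1000*(R-P)[:2]@ey)
E
python3 - <<'E'
from al import *
run("1",{"top":[(323,148,338,161),(326,159,336,165)],"scene":[(288,247,308,266),(292,243,304,250)]})
run("0",{"top":[(323,148,338,161),(349,156,358,162)],"scene":[(288,247,308,266),(262,249,274,257)]})
E
```

```text
top [329.4885 154.2011] [331.007  162.0124] [ 0.6595 -0.1045  0.018 ] [ 0.635  -0.1096  0.024 ] marker-pointer along mm 0.6532636989996217
scene [297.8218 257.8216] [296.7499 246.3838] [ 0.6631 -0.1061  0.018 ] [ 0.6336 -0.1104  0.024 ] marker-pointer along mm -0.9703133974753584
top [329.502  154.1935] [353.4127 159.1683] [ 0.6595 -0.1046  0.018 ] [ 0.6456 -0.1772  0.024 ] marker-pointer along mm 69.06503714263333
scene [297.8569 257.8915] [267.2607 251.1061] [ 0.6633 -0.106   0.018 ] [ 0.6499 -0.1793  0.024 ] marker-pointer along mm 69.73905743110305
```

The pointer is on the marker to within about 1 mm in both views. Now I'll release and go to the chuck.

```bash
python3 -m pendant '[{"hand":0,"tx":0,"ty":0,"tz":0,"roll":0},{"hand":0,"tx":0,"ty":0,"tz":0,"roll":0},{"hand":0,"tx":0,"ty":0,"tz":0,"roll":0},{"hand":0,"tx":0,"ty":0,"tz":0,"roll":0},{"hand":0,"tx":0,"ty":0,"tz":-50,"roll":0},{"hand":0,"tx":0,"ty":0,"tz":-100,"roll":0},{"hand":0,"tx":-102,"ty":368,"tz":-110,"roll":0},{"hand":0,"tx":-102,"ty":368,"tz":-110,"roll":0},{"hand":0,"tx":-102,"ty":368,"tz":-110,"roll":0},{"hand":0,"tx":-102,"ty":368,"tz":-110,"roll":0},{"hand":0,"tx":-102,"ty":368,"tz":-110,"roll":0},{"hand":0,"tx":-102,"ty":368,"tz":-110,"roll":0},{"hand":0,"tx":-102,"ty":368,"tz":-110,"roll":0},{"hand":0,"tx":-102,"ty":368,"tz":-110,"roll":0},{"hand":0,"tx":-102,"ty":368,"tz":-110,"roll":0},{"hand":0,"tx":-102,"ty":368,"tz":-110,"roll":0}]'
python3 st.py; python3 look.py 2 >/dev/null
python3 - <<'E'
from al import *
run("2",{"top":[(323,148,338,161),(326,159,336,165)],"scene":[(288,247,308,266),(292,243,304,250)]})
for n,z in(("top",.0605),("scene",.0605)):
    im=cv2.imread(f"pics/{n}2.png")[:,:,::-1].astype(float)
    c=cen(im[:,:,0]-im[:,:,2]-40,{"top":(328,182,345,196),"scene":(285,206,300,222)}[n]);print("pin",n,c,onz(n,c,z))
a=cv2.imread("pics/top2.png")[135:245,140:400];b=cv2.imread("pics/scene2.png")[120:280,380:560]
cv2.imwrite("pics/c2.png",np.hstack([cv2.resize(a,(460,195)),cv2.resize(b,(219,195))]))
E
```

```text
clock: 5.6
tcp_pos: [0.4894, 0.2431, 0.1737]
ee_rot: [-0.091, 0.996, -0.0, -0.001]
wrist_force: [-0.1, -0.4, 0.5]
finger_gap: 0.0851
5.6 [0.4894 0.2431 0.1737] psi 100.40458974862956 z [-0.001  -0.0007 -1.    ] q [ 0.3261  0.3761 -0.3054  0.8905 -0.0004  0.1445] F [-0.1416 -0.3865  0.497 ] gap 0.0850535492500479
top [329.4945 154.2116] [331.0104 162.0135] [ 0.6595 -0.1045  0.018 ] [ 0.635  -0.1096  0.024 ] marker-pointer along mm 0.6497819665729905
scene [297.829  257.8091] [296.7053 246.3823] [ 0.6631 -0.1061  0.018 ] [ 0.6336 -0.1105  0.024 ] marker-pointer along mm -0.844645151353733
pin top [335.413  188.0109] [ 0.554  -0.1235  0.0605]
pin scene [292.2671 213.6954] [ 0.5611 -0.1248  0.0605]
```

View pics/c2.png

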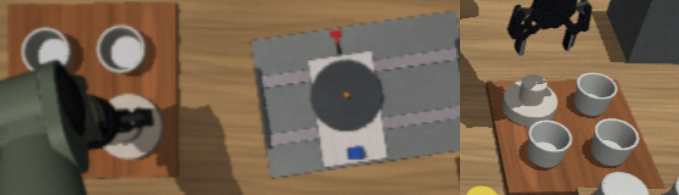

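The picture shows the gripper over the chuck with the cups undisturbed. The carriage kept its place at the marker, and the pin is at about (0.555,-0.124). Now I'll grasp.

```bash
python3 -m pendant '[{"hand":0,"tx":-1,"ty":-2,"tz":45,"roll":0},{"hand":0,"tx":-1,"ty":-2,"tz":85,"roll":0},{"hand":0,"tx":-1,"ty":-2,"tz":105,"roll":0},{"hand":0,"tx":-1,"ty":-2,"tz":105,"roll":0},{"hand":1,"tx":-1,"ty":-2,"tz":105,"roll":0},{"hand":1,"tx":-1,"ty":-2,"tz":105,"roll":0},{"hand":1,"tx":-1,"ty":-2,"tz":105,"roll":0},{"hand":1,"tx":-1,"ty":-2,"tz":105,"roll":0},{"hand":1,"tx":-1,"ty":-2,"tz":105,"roll":0}]' 80
python3 st.py;  python3 -m pendant '[{"hand":1,"tx":0,"ty":0,"tz":-10,"roll":0},{"hand":1,"tx":0,"ty":0,"tz":-30,"roll":0},{"hand":1,"tx":0,"ty":0,"tz":-60,"roll":0},{"hand":1,"tx":0,"ty":0,"tz":-90,"roll":0},{"hand":1,"tx":0,"ty":0,"tz":-90,"roll":0}]'; python3 st.py; python3 look.py 3 >/dev/null
python3 - <<'E'
import cv2,numpy as np
a=cv2.imread("pics/top3.png")[135:245,140:400];b=cv2.imread("pics/scene3.png")[60:280,380:580]
cv2.imwrite("pics/c3.png",np.hstack([cv2.resize(a,(460,195)),cv2.resize(b,(300,330))[:195]]))
E
```

```text
clock: 6.6
tcp_pos: [0.4931, 0.241, 0.0713]
ee_rot: [-0.09, 0.996, 0.0, 0.002]
wrist_force: [-0.9, -2.2, 6.3]
finger_gap: 0.0481
6.6 [0.4931 0.241  0.0713] psi 100.27570012249447 z [ 0.0039  0.0006 -1.    ] q [ 0.3204  0.4953 -0.4201  0.6515 -0.0007  0.1411] F [-0.9316 -2.1877  6.3094] gap 0.048119666964235114
clock: 7.1
tcp_pos: [0.4941, 0.2418, 0.1639]
ee_rot: [-0.09, 0.996, 0.001, 0.004]
wrist_force: [0.4, 0.4, -2.9]
finger_gap: 0.0482
7.1 [0.4941 0.2418 0.1639] psi 100.30523070650995 z [ 0.0076  0.0027 -1.    ] q [ 0.3209  0.3855 -0.3188  0.8584  0.0002  0.1411] F [ 0.4355  0.3983 -2.9194] gap 0.04824675615326091
```

View pics/c3.png

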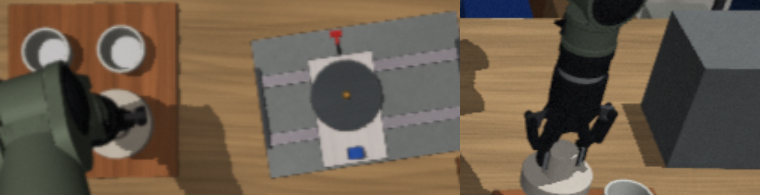

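Chuck held and lifted level (weight about 2.9–3 N); cups unmoved. Carry over the wheel head.

```bash
python3 -m pendant '[{"hand":1,"tx":2,"ty":-30,"tz":0,"roll":0},{"hand":1,"tx":2,"ty":-70,"tz":0,"roll":0},{"hand":1,"tx":2,"ty":-115,"tz":0,"roll":0},{"hand":1,"tx":2,"ty":-160,"tz":0,"roll":0},{"hand":1,"tx":2,"ty":-205,"tz":0,"roll":0},{"hand":1,"tx":2,"ty":-250,"tz":0,"roll":0},{"hand":1,"tx":2,"ty":-295,"tz":0,"roll":0},{"hand":1,"tx":2,"ty":-335,"tz":0,"roll":0},{"hand":1,"tx":2,"ty":-360,"tz":0,"roll":0},{"hand":1,"tx":2,"ty":-371,"tz":0,"roll":0},{"hand":1,"tx":2,"ty":-371,"tz":15,"roll":0},{"hand":1,"tx":2,"ty":-371,"tz":25,"roll":0},{"hand":1,"tx":2,"ty":-371,"tz":25,"roll":0}]'; python3 st.py; python3 look.py 4 >/dev/null
python3 - <<'E'
from h import *
s=cv2.imread("pics/scene4.png");a=cv2.imread("pics/top4.png")
m=masks(s[:,:,::-1])["white"]
for b in blobs(m,80,(235,150,350,270)):print(b)
print("scene px of pred disc top/bottom centre",px("scene",(.555,-.124,.088+.03)),px("scene",(.555,-.124,.088)))
cv2.imwrite("pics/c4.png",np.hstack([cv2.resize(a[135:245,280:420],(400,314)),cv2.resize(s[140:280,220:380],(359,314))]))
E
```

```text
clock: 8.5
tcp_pos: [0.5534, -0.1231, 0.1315]
ee_rot: [-0.09, 0.996, 0.001, -0.003]
wrist_force: [-0.5, 0.7, -3.5]
finger_gap: 0.0481
8.5 [ 0.5534 -0.1231  0.1315] psi 100.34478368921859 z [-0.0053  0.0022 -1.    ] q [-0.3492  0.4569 -0.2982  0.8215  0.0003 -0.5297] F [-0.5431  0.6749 -3.4656] gap 0.04811556627008974
(np.int32(464), [277, 186, 39, 36], array([298.88, 206.86]))
(np.int32(148), [315, 202, 29, 8], array([328.51, 205.35]))
(np.int32(747), [235, 227, 115, 22], array([292.36, 238.98]))
scene px of pred disc top/bottom centre [291.53   195.0803] [292.2041 204.0163]
```

View pics/c4.png

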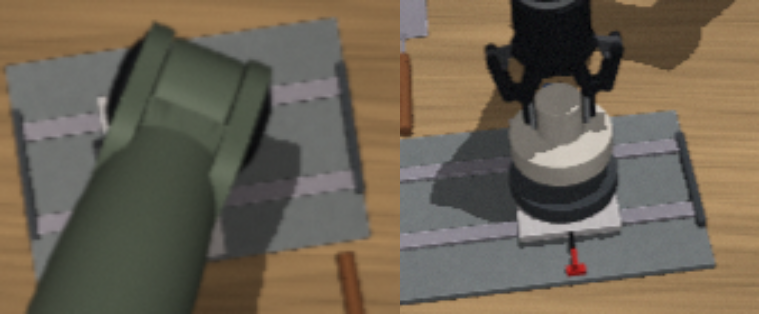

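In the scene crop the chuck hangs level over the head. Its disc spans columns 269–315, as does the head, so it is centred along the track; the pointer is still at the marker. Now I'll lower it gently.

```bash
python3 -m pendant '[{"hand":1,"tx":-2,"ty":0,"tz":4,"roll":0},{"hand":1,"tx":-2,"ty":0,"tz":8,"roll":0},{"hand":1,"tx":-2,"ty":0,"tz":12,"roll":0},{"hand":1,"tx":-2,"ty":0,"tz":16,"roll":0},{"hand":1,"tx":-2,"ty":0,"tz":18,"roll":0},{"hand":1,"tx":-2,"ty":0,"tz":20,"roll":0},{"hand":1,"tx":-2,"ty":0,"tz":20,"roll":0}]'; python3 st.py
```

```text
clock: 9.3
tcp_pos: [0.5575, -0.1243, 0.1138]
ee_rot: [-0.09, 0.996, 0.0, -0.0]
wrist_force: [0.3, 0.2, -3.1]
finger_gap: 0.0482
9.3 [ 0.5575 -0.1243  0.1138] psi 100.28356972956246 z [-0.0004  0.0001 -1.    ] q [-0.3485  0.4798 -0.3121  0.7794 -0.     -0.528 ] F [ 0.2665  0.192  -3.1335] gap 0.04823166865063828
```

```bash
python3 -m pendant '[{"hand":1,"tx":0,"ty":0,"tz":2,"roll":0},{"hand":1,"tx":0,"ty":0,"tz":4,"roll":0},{"hand":1,"tx":0,"ty":0,"tz":6,"roll":0},{"hand":1,"tx":0,"ty":0,"tz":6,"roll":0},{"hand":1,"tx":0,"ty":0,"tz":6,"roll":0}]'; python3 st.py
```

```text
clock: 9.8
tcp_pos: [0.5574, -0.1241, 0.1079]
ee_rot: [-0.09, 0.996, 0.0, -0.0]
wrist_force: [-1.0, 0.9, -3.0]
finger_gap: 0.0481
9.8 [ 0.5574 -0.1241  0.1079] psi 100.29421234619333 z [-0.0007  0.0003 -1.    ] q [-0.3484  0.4865 -0.3186  0.7664  0.0001 -0.528 ] F [-0.9641  0.9193 -3.0182] gap 0.04812058031554298
```

```bash
python3 -m pendant '[{"hand":1,"tx":0,"ty":0,"tz":2,"roll":0},{"hand":1,"tx":0,"ty":0,"tz":4,"roll":0},{"hand":1,"tx":0,"ty":0,"tz":6,"roll":0},{"hand":1,"tx":0,"ty":0,"tz":6,"roll":0},{"hand":1,"tx":0,"ty":0,"tz":6,"roll":0}]'; python3 st.py
```

```text
clock: 10.3
tcp_pos: [0.5571, -0.1241, 0.1033]
ee_rot: [-0.09, 0.996, -0.0, -0.0]
wrist_force: [-6.9, 1.0, 9.2]
finger_gap: 0.0482
10.3 [ 0.5571 -0.1241  0.1033] psi 100.2957916734709 z [-0.0005 -0.0001 -1.    ] q [-0.3484  0.4913 -0.3244  0.7556 -0.0003 -0.5281] F [-6.8937  0.9701  9.1711] gap 0.04815786518342426
```

```bash
python3 -m pendant '[{"hand":1,"tx":1,"ty":0,"tz":-1,"roll":0},{"hand":1,"tx":1.5,"ty":0,"tz":-1,"roll":0},{"hand":1,"tx":1.5,"ty":0,"tz":0,"roll":0},{"hand":1,"tx":1.5,"ty":0,"tz":0.5,"roll":0},{"hand":1,"tx":1.5,"ty":0,"tz":0.5,"roll":0},{"hand":1,"tx":1.5,"ty":0,"tz":0.5,"roll":0}]'; python3 st.py
```

```text
clock: 10.9
tcp_pos: [0.5567, -0.1244, 0.1033]
ee_rot: [-0.09, 0.996, -0.0, 0.001]
wrist_force: [-4.5, 2.3, 10.8]
finger_gap: 0.0483
10.9 [ 0.5567 -0.1244  0.1033] psi 100.30361035159129 z [ 0.0016  0.0001 -1.    ] q [-0.3495  0.4895 -0.3275  0.7522  0.0006 -0.5293] F [-4.517   2.3036 10.7911] gap 0.04834609171653338
```

```bash
python3 -m pendant '[{"hand":1,"tx":1.5,"ty":0,"tz":0,"roll":0},{"hand":1,"tx":1,"ty":1.5,"tz":0,"roll":0},{"hand":1,"tx":1,"ty":-1.5,"tz":0,"roll":0},{"hand":1,"tx":1,"ty":0,"tz":0,"roll":0},{"hand":1,"tx":1,"ty":0,"tz":1,"roll":0},{"hand":1,"tx":1,"ty":0,"tz":2,"roll":0},{"hand":1,"tx":1,"ty":0,"tz":2,"roll":0},{"hand":1,"tx":1,"ty":0,"tz":2,"roll":0},{"hand":1,"tx":1,"ty":0,"tz":2,"roll":0}]'; python3 st.py; python3 look.py 5 >/dev/null
python3 - <<'E'
from al import *
run("5",{"top":[(323,148,338,161),(326,159,336,165)],"scene":[(288,247,308,266),(292,243,304,250)]})
s=cv2.imread("pics/scene5.png");a=cv2.imread("pics/top5.png")
cv2.imwrite("pics/c5.png",np.hstack([cv2.resize(a,(400,250)),cv2.resize(s[170:270,240:340],(400,400),interpolation=2)[:250]]) if 0 else np.hstack([cv2.resize(a,(384,400))[:, :],cv2.resize(s[170:270,240:340],(400,400),interpolation=2)]))
E
```

```text
clock: 11.8
tcp_pos: [0.5567, -0.1244, 0.1032]
ee_rot: [-0.09, 0.996, -0.0, 0.002]
wrist_force: [-7.1, 5.9, 23.6]
finger_gap: 0.0482
11.8 [ 0.5567 -0.1244  0.1032] psi 100.31731928218548 z [ 0.0044  0.0001 -1.    ] q [-0.3501  0.4879 -0.3305  0.7483  0.0016 -0.5302] F [-7.0814  5.9068 23.5972] gap 0.048240976586770415
top [nan nan] [330.3097 161.3073] [nan nan nan] [ 0.6371 -0.1074  0.024 ] marker-pointer along mm nan
scene [297.8266 257.8127] [296.7434 246.3577] [ 0.6631 -0.1061  0.018 ] [ 0.6335 -0.1104  0.024 ] marker-pointer along mm -0.9495467436728395al.py:5: RuntimeWarning: invalid value encountered in divide
  x0,y0,x1,y1=b;w=np.clip(w[y0:y1,x0:x1],0,None);yy,xx=np.mgrid[y0:y1,x0:x1];return np.array([(w*xx).sum(),(w*yy).sum()])/w.sum()
```

View pics/c5.png

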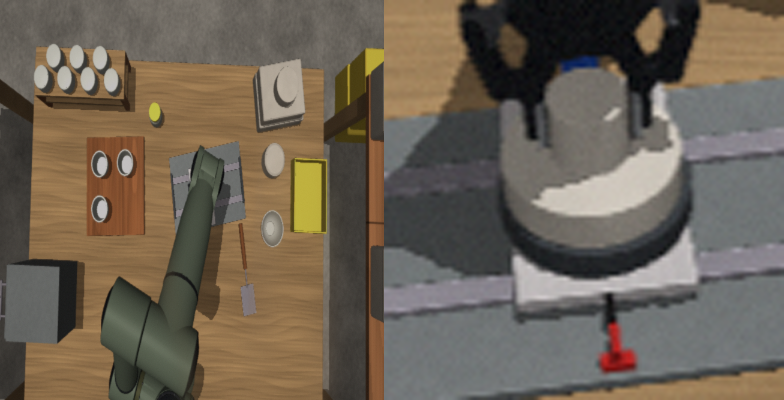

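The chuck sits flat on the head in the scene view, with the pointer at the marker and all bystanders in place. 23.6 N is a bit high, so I'll ease to about 16 N.

```bash
python3 -m pendant '[{"hand":1,"tx":0.5,"ty":0.5,"tz":-1,"roll":0},{"hand":1,"tx":0.5,"ty":0.5,"tz":-1,"roll":0},{"hand":1,"tx":0.5,"ty":0.5,"tz":-1,"roll":0},{"hand":1,"tx":0.5,"ty":0.5,"tz":-1,"roll":0}]'; python3 st.py
```

```text
clock: 12.3
tcp_pos: [0.5567, -0.1244, 0.1032]
ee_rot: [-0.09, 0.996, -0.0, 0.002]
wrist_force: [-3.1, 4.1, 14.5]
finger_gap: 0.0485
12.3 [ 0.5567 -0.1244  0.1032] psi 100.30963788162822 z [ 0.0049 -0.0003 -1.    ] q [-0.35    0.4874 -0.3313  0.7473  0.0014 -0.5299] F [-3.0592  4.0563 14.5078] gap 0.04848214055182562
```

```bash
python3 -m pendant '[{"hand":1,"tx":0,"ty":0,"tz":0.2,"roll":0},{"hand":1,"tx":0,"ty":0,"tz":0.2,"roll":0},{"hand":1,"tx":0,"ty":0,"tz":0.2,"roll":0}]'; python3 st.py; python3 - <<'E'
from h import *
print(ctrl.hand_in())
E
```

```text
clock: 12.6
tcp_pos: [0.5567, -0.1244, 0.1033]
ee_rot: [-0.09, 0.996, -0.0, 0.002]
wrist_force: [-3.2, 2.7, 16.8]
finger_gap: 0.0483
12.6 [ 0.5567 -0.1244  0.1033] psi 100.311521617107 z [ 0.0051 -0.0004 -1.    ] q [-0.35    0.4874 -0.3314  0.7472  0.0014 -0.5299] F [-3.2431  2.6755 16.8412] gap 0.048253674678601095
the job is handed in; nothing more can be done
None
```

The job is done and handed in at 12.6 s: the carriage is at the marker, and the chuck is on the pin, still gripped and pressed down. The hand-in gave no verdict, so this rests on my own checks.

- **Carriage:** I slid it by its blue grip about 68 mm to the marker. After the slide, the two cameras put the pointer +0.7 mm (top) and -1.0 mm (scene) from the marker, so they disagree by about 1.6 mm. With the chuck seated and pressed, the scene view still read -0.9 mm; the arm hid the marker in the top view then.
- **Chuck:** It dropped over the pin on the first lowering, and small sideways moves took it no lower. The tool stopped at 103.3 mm, the height I expected for a chuck sitting flat, and the scene picture shows it flat on the head.
- **Pressing force:** It briefly reached about 24 N, then I eased it. The last reading was 16.8 N, with about 4 N of sideways force and the chuck still gripped at 48 mm. The chuck's own weight, about 3 N, may add to that.
- **Other things:** The cups and other bystanders looked unmoved in the last pictures, taken just before the final easing of the force.

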